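Vent the vacuum pot, take off its lid and bring out the module

ROBOT

A 7-joint arm with a two-finger parallel gripper is mounted at the origin on a cart in front of the work surface, level with it; the furniture and walls round the work are solid. World frame = base frame: x ahead of the robot, y to its left, z up, the work surface at z = 0. Lengths are in m, angles in degrees, forces in N, time in s.
With the tool pointing down it reaches from about 0.425 to 0.875 m from the base axis. Payload 4.7 kg.
Tool frame: the origin (TCP) lies midway between the tips of the shut fingers; the grasp point (between the pads) lies 19 mm behind it; z points along the fingers, y is the line along which they close (so a half turn about z gives the same grasp; the last joint's range is limited). The gripper opens to 87 mm and grips with 3 to 60 N. Pads are 19 mm wide; open, the fingers measure 117 mm over their backs; the gripper's body (75 mm by 190 mm) begins 51 mm behind the grasp point.
Start: joints at [-71.958, 18.392, -4.016, 83.108, 1.295, 78.541, -3.26], TCP at [0.193, 0.621, 0.223] pointing down, gripper open.
Joint ranges: [-163.93, 163.93], [-17.29, 119.83], [-79.2, 71.16], [3.27, 140.29], [-89.18, 269.18], [5.43, 117.66], [-154.24, 154.24]. Speed limits (degrees/s): [147.25, 147.25, 180, 180, 180, 180, 180].

INTERFACE

Orientations are given as [roll, pitch, yaw] about the fixed x, y, z axes, in that order (R = Rz(yaw) Ry(pitch) Rx(roll)).
In Python, from workcell import arm gives the robot as it stands.
- The arm moves only by the tool play_rows, never from a script. Its argument "series" is a list of rows, each a list of 3 entries, a list of its own where there are three numbers: the shift along the tool's x, y, z in cm, then the turn, a rotation vector about the tool's x, y, z in rad, then the gripper's target within -1 to 1 (fully open at 1, half-way at 0, shut at -1). A call has 1 to 20 rows; each row is the pose to reach, as a shift and turn from the pose commanded when the call began, along the tool's axes at that moment; what a row does not reach only later rows make up. A row lasts 1/12 s, in which the tool goes at most 41.7 mm and 7.16 degrees, less where a joint would pass 70% of its speed; a pose out of reach is approached as far as the arm can. A call with a gripper value outside its range is refused whole. The fingers move at their own pace and stop on an object; "grip_force" is the grip in N (left out, the last holds). Time passes only in rows, so rows that repeat a pose let the fingers close. It gives the time, the measured TCP pose, the force, the opening and the grip force at its end, in the units of the state.
- arm.state(): the state, without advancing time (a new reading comes with each control period).
- arm.snapshot(name): name is "scene" or "top"; returns a dict with "image" (480x640x3 uint8, red, green, blue), "z_map" (480x640 float32, m along the optical axis (not along the pixel's ray), 0 where there is no reading), "camera_matrix" (3x3 intrinsics, pixels), "world_from_camera" (4x4, takes a point from camera to world coordinates). Camera axes: x right, y down, z forward; pixel columns grow to the right and rows downward; lengths in m; the calibration is good to about 2 mm. A picture is of the moment at which its call begins.
- arm.close_job(): hands the job in; it is judged then, once.
The state is a dict: "time_s": time; "joint_pos": joint angles; "joint_vel": joint speeds; "effort": joint torques, N m; "ee_pos": TCP position; "ee_rot": TCP orientation; "ft_force": force on the tool from outside, world axes, zero at the start; "wrist_torque": the same for the moment, N m; "grip_width": finger opening in m; "finger_force": force on a finger pad.
Only numpy, scipy, OpenCV 4.12 (cv2) and the standard library are available. Lean on these libraries where they do the work, as an engineer would, in place of code of your own. Each camera call takes 0.05 s, during which the arm holds its last target. There are 200 camera calls.

TASK

The circuit module in the vacuum pot has finished outgassing. Open the vent tap on the lid all the way so that the air comes in (it is the tap with the ribbed silencer; leave the pump cock with the hose barb shut), lift the lid off by its bar and set it down gently, upright and flat on a bare part of the bench. Then take the module out of the pot and lay it flat in the card tray, without disturbing the tweezers, the brush or the marker.

Things in the scene. Friction and masses are not known exactly. Their poses are not given: they have to be found in the camera images.
- pot: Squat round aluminium vacuum pot, fixed to the bench: 184 mm wide (193 mm over the flange), rim 72.5 mm above the bench with a black gasket on it, open bore about 158 mm wide once the lid is off. A perforated steel shelf inside has its top 34 mm above the bench. Origin: centre of its underside, on the bench; z up.
- lid: Clear acrylic lid on the pot, loose, 0.55 kg, 194 mm wide, 15 mm thick over a 150 mm wide, 3.5 mm deep step. Origin: centre of the step's underside, z up; top face at z 18.5 mm. On top: bar handle at the centre, vent tap at x -50, y +50 mm, pump cock at +50, -50, dial gauge (42 mm wide, 27 high) at -50, -50. Vacuum holds it down until the vent tap is over 1.2 rad open; then it lifts freely.
- lid_bar (a point): Middle of the lid's bar handle: a round steel bar 11 mm thick along the lid's x axis, 50 mm straight, its axis 37 mm above the lid's top face (55.5 mm above the lid's origin), on a post at each end.
- vent_grip (a point): Centre of the vent tap's handle, on its upright axis, 31 mm above the lid's top face: a black bar 46 mm long, 11 wide, 21 tall (20.5 to 41.5 mm above the top face), centred on the axis. Under it a brass valve, up to 17 mm above the top face, with a ribbed bronze silencer pointing away from the lid's centre. The point's axes are the lid's and do not turn with the handle.
- vent_handle (a joint): Angle of the vent tap's handle, rad: 0 shut (its long side across the silencer, square to the line from the lid's centre to the tap), 1.57 fully open at its stop (in line with the silencer). Grows counter-clockwise seen from above; stiff (0.06 N m), stays where left. Starts at 0 to 0.12.
- pump_grip (a point): Centre of the pump cock's handle, 31 mm above the lid's top face: the same black bar on the same brass valve, but its outlet is a slim bare hose barb that sticks out past the lid's rim. Starts shut, across the barb.
- pump_handle (a joint): Angle of the pump cock's handle, rad: 0 shut, grows counter-clockwise; it starts at 0.
- module: Circuit module, 90 x 60 mm board (x by y) with a bright shield can, 0.03 kg, lying can-up near the middle of the pot's shelf, turned anyhow. Origin: centre of its underside, z up. Board top at z 3 mm; the can is 33 x 30 mm (x by y), its centre at x +12.5, y 0 mm, its top at z 10 mm; grip it by the can.
- tray: Shallow card tray with a pale lining, loose, 156 x 200 mm outside (x by y), rim 12 mm high and 8 mm thick, lined floor 2 mm above the bench. Origin: centre of its underside; z up.
- tweezers: Steel tweezers, 121 mm long, 10 mm wide, 9 mm high, lying in the tray along its y axis, 50 mm from the tray's centre to its -x side. Origin: centre of the underside.
- bare_patch (a point): Middle of a patch of bare bench mat to the right of and beyond the pot, free of things for at least 110 mm all round: room for the lid.
- brush: Black anti-static brush, 144 x 20 x 28 mm, lying on the bench to the right of the tray. Origin: centre of the underside.
- marker: Black and white marker pen, 125 x 13 x 14 mm, lying on the bench in front of the pot, left of the tray. Origin: centre of the underside.

How it is judged (in metres and radians):
On the way, in this order (a step that is already met when the one before it is completed fails the run):
1. the vent tap is open while the lid still sits on the pot (value of joint vent_handle above 1.25 rad and z of lid in the frame of pot below 0.074 m and horizontal distance between lid and pot below 0.012 m), for 0.2 s.
2. the lid stands flat and upright on the bench (height (world z) of lid below 0.006 m and angle between lid's own z axis and vertical below 0.05 rad and linear speed of lid below 0.03 m/s and contact force between the fingers and lid below 0.1 N), for 0.2 s.
At the end, for the whole second after the job is handed in: Vent tap over 1.25 rad open, pump cock under 0.3 rad; lid flat and upright on the bench (underside within 6 mm of it, tilt under 0.05 rad); module can-up on the tray's floor, centre inside the rim, under 6 mm above the tray's underside, tilt under 0.07 rad; all at rest (value of joint vent_handle above 1.25 rad and value of joint pump_handle below 0.3 rad and height (world z) of lid below 0.006 m and angle between lid's own z axis and vertical below 0.05 rad and linear speed of each of lid, module below 0.03 m/s and x of module in the frame of tray between -0.07 and 0.07 m and y of module in the frame of tray between -0.092 and 0.092 m and z of module in the frame of tray below 0.006 m and angle between module's own z axis and vertical below 0.07 rad); the robot touches nothing.
It fails at once if the pump cock is opened (over 0.3 rad) (value of joint pump_handle above 0.3 rad).
It fails at once if the lid is tipped by more than 0.6 rad (angle between lid's own z axis and vertical above 0.6 rad).
It fails at once if the lid is dropped onto the bench (faster than 0.4 m/s within 40 mm of it) (height (world z) of lid below 0.04 m and linear speed of lid above 0.4 m/s).
It fails at once if the tweezers, the brush or the marker is moved by more than 30 mm (distance of any of tweezers, brush, marker from where it was at the start of the episode above 0.03 m).
It also fails if it takes over 64 s, if anything falls off the work surface, if the arm or the gripper's body presses on something with over 40 N, if the wrist force passes 120 N, or if a joint passes its speed limit or range.

## Working session

There is one attempt and no reset: what is moved stays moved. The work goes in short steps, Python scripts to look and compute and a tool call to move; the robot and the scene stay as the last step left them, time stands still between calls to the robot, and variables do not carry over. Pictures are saved under pics/ and viewed, at most 10 in all, crops included, and the job is handed in when it is done.

Besides the shell and the picture viewer there is one more tool, called by a JSON object that holds its "fn" and its "kwargs". play_rows: Moves the arm, as the interface text tells. Its arguments: {"type":"object","properties":{"series":{"type":"array","items":{"type":"array"}},"grip_force":{"type":"number"}},"required":["series"]}

```bash
mkdir -p pics
cat > h.py <<'E'
import numpy as np, cv2
from workcell import arm
def snap(n,f=None):
    s=arm.snapshot(n)
    if f: cv2.imwrite('pics/'+f,s['image'][:,:,::-1])
    K=s['camera_matrix'];T=s['world_from_camera'];z=s['z_map']
    v,u=np.mgrid[:480,:640]
    P=np.stack([(u-K[0,2])*z/K[0,0],(v-K[1,2])*z/K[1,1],z],-1)@T[:3,:3].T+T[:3,3]
    P[z==0]=np.nan
    return s,P
def st():
    s=arm.state();print({k:np.round(s[k],3) for k in('time_s','joint_pos','ee_pos','ee_rot','ft_force','grip_width','finger_force')})
E
python3 - <<'E'
from h import *
a,P=snap('top','t1.png');np.save('Pt.npy',P);b,Q=snap('scene','s1.png');np.save('Ps.npy',Q);st()
print(a['world_from_camera'],b['world_from_camera'])
E
```

```text
{'time_s': np.float64(0.1), 'joint_pos': array([-71.956,  18.436,  -4.017,  83.168,   1.296,  78.542,  -3.26 ]), 'ee_pos': array([0.192, 0.62 , 0.222]), 'ee_rot': array([-1.79899e+02,  6.00000e-03,  1.62766e+02]), 'ft_force': array([-0.095,  0.093, -0.378]), 'grip_width': np.float64(0.087), 'finger_force': np.float64(0.0)}
[[-0.01799732 -0.99804396  0.05986943  0.41118622]
 [-0.99982553  0.01826428  0.00391471 -0.14961827]
 [-0.00500053 -0.05978853 -0.99819854  1.24897075]
 [ 0.          0.          0.          1.        ]] [[ 7.93947182e-01 -3.74813848e-01  4.78709150e-01 -3.93336667e-02]
 [-6.07986180e-01 -4.88389530e-01  6.25962037e-01 -8.17558490e-01]
 [-8.22702778e-04 -7.88029343e-01 -6.15637131e-01  7.79898618e-01]
 [ 0.00000000e+00  0.00000000e+00  0.00000000e+00  1.00000000e+00]]
```

View pics/t1.png

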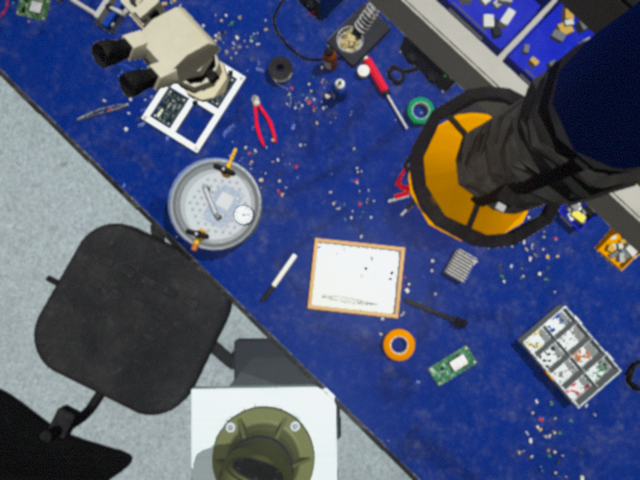

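View pics/s1.png

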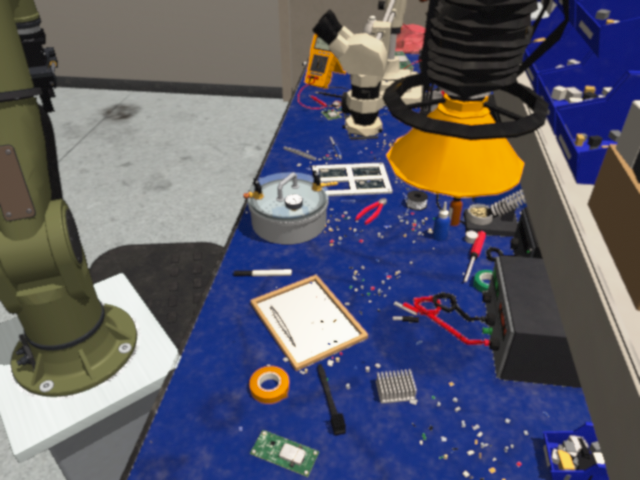

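The top view shows the pot at (215,204), the tray at (357,277), the marker at (280,276) and the brush at (437,313). One tap is at (232,160) and another at (197,240), with the gauge at (243,214). Next: zoom in on the pot to tell the taps apart.

Run:
```python
from h import *
t=cv2.imread('pics/t1.png');s=cv2.imread('pics/s1.png')
a=cv2.resize(t[140:265,155:275],(400,417),interpolation=2);b=cv2.resize(s[160:250,230:350],(400,300),interpolation=2)
o=np.zeros((417,800,3),np.uint8);o[:,:400]=a;o[:300,400:]=b;cv2.imwrite('pics/z1.png',o)
P=np.load('Pt.npy')
def p(u,v):print((u,v),np.round(P[v,u],3))
for q in[(232,160),(234,152),(229,169),(197,240),(202,234),(192,246),(243,214),(208,188),(218,216),(212,202),(215,204),(294,256),(265,298),(316,239),(404,247),(398,317),(309,310),(350,298),(462,322),(410,303),(340,190),(320,170),(356,150)]:p(*q)
# rim circle fit
m=(P[:,:,2]>.055)&(P[:,:,2]<.11)
uu=np.argwhere(m[140:270,150:280])+[140,150];X=P[m]
X=P[140:270,150:280].reshape(-1,3);X=X[(X[:,2]>.055)&(X[:,2]<.1)]
c,r=cv2.minEnclosingCircle(X[:,:2].astype(np.float32));print(c,r,np.median(X[:,2]))
```

```text
(232, 160) [0.637 0.046 0.098]
(234, 152) [0.653 0.041 0.101]
(229, 169) [0.613 0.048 0.127]
(197, 240) [0.472 0.119 0.101]
(202, 234) [0.482 0.102 0.13 ]
(192, 246) [0.46  0.129 0.101]
(243, 214) [0.522 0.021 0.119]
(208, 188) [0.578 0.094 0.11 ]
(218, 216) [0.519 0.072 0.119]
(212, 202) [0.547 0.082 0.127]
(215, 204) [nan nan nan]
(294, 256) [ 0.438 -0.074  0.008]
(265, 298) [ 0.347 -0.009  0.012]
(316, 239) [ 0.474 -0.123  0.014]
(404, 247) [ 0.453 -0.317  0.01 ]
(398, 317) [ 0.299 -0.301 -0.   ]
(309, 310) [ 0.318 -0.105 -0.002]
(350, 298) [ 0.343 -0.196 -0.   ]
(462, 322) [ 0.287 -0.44   0.01 ]
(410, 303) [ 0.33  -0.327  0.011]
(340, 190) [ 0.583 -0.179  0.007]
(320, 170) [ 0.63  -0.135 -0.001]
(356, 150) [ 0.673 -0.216  0.005]
(0.5567179918289185, 0.08177720755338669) 0.1139942929148674 0.08740935011615536
```

View pics/z1.png

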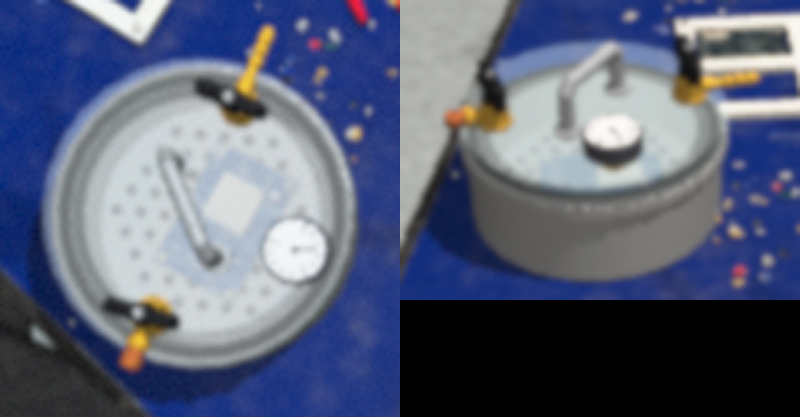

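In the zoom, the lower tap at about (478,105) mm has the short, ribbed bronze silencer, so it is the vent. The upper tap has the slim yellow barb, so it is the pump. The gauge position fits this. Next: fit the lid pose and check the lamp.

Run:
```python
from h import *
for f in('Pt.npy','Ps.npy'):
    P=np.load(f);print(f)
    d=np.hypot(P[:,:,0]-.55,P[:,:,1]-.08)
    m=((P[:,:,2]>.114)&(P[:,:,2]<.14)&(d<.105)).astype(np.uint8)
    n,l=cv2.connectedComponents(m)
    for i in range(1,n):
        X=P[l==i]
        if len(X)<6: continue
        c,(w,h),a=cv2.minAreaRect(X[:,:2].astype(np.float32));C=X.mean(0)
        u,s,v=np.linalg.svd(X[:,:2]-C[:2],full_matrices=False)
        print(len(X),C.round(4),np.round(c,4),np.round((w,h),3),'dir',np.degrees(np.arctan2(v[0,1],v[0,0])).round(1),X[:,2].max().round(3))
P=np.load('Pt.npy')
for q in[(412,170),(420,210),(500,120),(450,100),(435,240),(195,60),(120,75),(160,30)]:print(q,P[q[1],q[0]].round(3))
Q=np.load('Ps.npy')
for q in[(390,165),(450,185),(460,130),(440,90),(450,40)]:print(q,Q[q[1],q[0]].round(3))
```

```text
Pt.npy
131 [0.6134 0.0582 0.1272] [0.6146 0.0582] [0.045 0.014] dir 66.6 0.135
197 [0.5479 0.0858 0.127 ] [0.5496 0.087 ] [0.074 0.011] dir -157.9 0.135
185 [0.5222 0.0222 0.116 ] [0.5226 0.0217] [0.041 0.037] dir -123.3 0.122
124 [0.4842 0.1129 0.1279] [0.4844 0.1138] [0.044 0.011] dir -106.9 0.136
Ps.npy
84 [0.6083 0.0549 0.124 ] [0.611  0.0594] [0.051 0.012] dir -110.4 0.13
124 [0.5413 0.0828 0.1251] [0.5452 0.0855] [0.073 0.013] dir -159.1 0.132
85 [0.4784 0.1085 0.1248] [0.4809 0.1128] [0.05  0.011] dir -105.0 0.132
95 [0.5185 0.0208 0.1153] [0.5182 0.0211] [0.039 0.036] dir -165.4 0.117
(412, 170) [ 0.544 -0.268  0.479]
(420, 210) [ 0.536 -0.357 -0.001]
(500, 120) [ 0.569 -0.34   0.642]
(450, 100) [ 0.641 -0.323  0.478]
(435, 240) [ 0.468 -0.388  0.001]
(195, 60) [0.747 0.058 0.369]
(120, 75) [0.698 0.151 0.443]
(160, 30) [0.781 0.103 0.406]
(390, 165) [ 0.458 -0.331  0.384]
(450, 185) [ 0.477 -0.429  0.391]
(460, 130) [ 0.462 -0.441  0.483]
(440, 90) [1.44  0.411 0.016]
(450, 40) [ 0.479 -0.392  0.576]
```

```bash
cat >> h.py <<'E'
from scipy.spatial.transform import Rotation as R
def row(xyz,yaw):
    s=arm.state();A=R.from_euler('xyz',s['ee_rot'],degrees=True);B=R.from_euler('xyz',[180,0,yaw],degrees=True)
    print('shift cm',(A.inv().apply(np.array(xyz)-s['ee_pos'])*100).round(2),'turn',(A.inv()*B).as_rotvec().round(3))
E
python3 -c "
from h import *
row([.482,.113,.19],74)"
```

```text
shift cm [-42.68 -39.87   3.23] turn [-1.000e-03  1.000e-03  1.549e+00]
```

{"fn": "play_rows", "kwargs": {"series": [[[-42.7,-39.9,0],[0,0,1.549],0],[[-42.7,-39.9,0],[0,0,1.549],0],[[-42.7,-39.9,0],[0,0,1.549],0],[[-42.7,-39.9,0],[0,0,1.549],0],[[-42.7,-39.9,0],[0,0,1.549],0],[[-42.7,-39.9,0],[0,0,1.549],0],[[-42.7,-39.9,0],[0,0,1.549],0],[[-42.7,-39.9,0],[0,0,1.549],0],[[-42.7,-39.9,0],[0,0,1.549],0],[[-42.7,-39.9,0],[0,0,1.549],0],[[-42.7,-39.9,0],[0,0,1.549],0],[[-42.7,-39.9,0],[0,0,1.549],0],[[-42.7,-39.9,0],[0,0,1.549],0],[[-42.7,-39.9,0],[0,0,1.549],0],[[-42.7,-39.9,0],[0,0,1.549],0],[[-42.7,-39.9,0],[0,0,1.549],0],[[-42.7,-39.9,3],[0,0,1.549],0],[[-42.7,-39.9,3],[0,0,1.549],0]], "grip_force": 30}}

```text
time_s: 1.6
ee_pos: [0.4789, 0.1138, 0.1885]
ee_rot: [-179.7, 0.2, 74.1]
ft_force: [-1.4, -0.5, -1.9]
grip_width: 0.0434
finger_force: 0.0
```

```bash
python3 -c "
from h import *
st();row([.482,.113,.105],74)
s,P=snap('scene','s2.png')
cv2.imwrite('pics/s2.png',cv2.resize(s['image'][80:260,190:390,::-1],(640,576),interpolation=2))"
```

```text
{'time_s': np.float64(1.6), 'joint_pos': array([-4.24560e+01, -0.00000e+00,  2.61750e+01,  1.08189e+02,
        1.00000e-02,  7.22300e+01, -3.21590e+01]), 'ee_pos': array([0.479, 0.114, 0.188]), 'ee_rot': array([-179.651,    0.231,   74.125]), 'ft_force': array([-1.431, -0.542, -1.941]), 'grip_width': np.float64(0.043), 'finger_force': np.float64(0.0)}
shift cm [0.04 0.37 8.34] turn [-0.006  0.004  0.002]
```

View pics/s2.png

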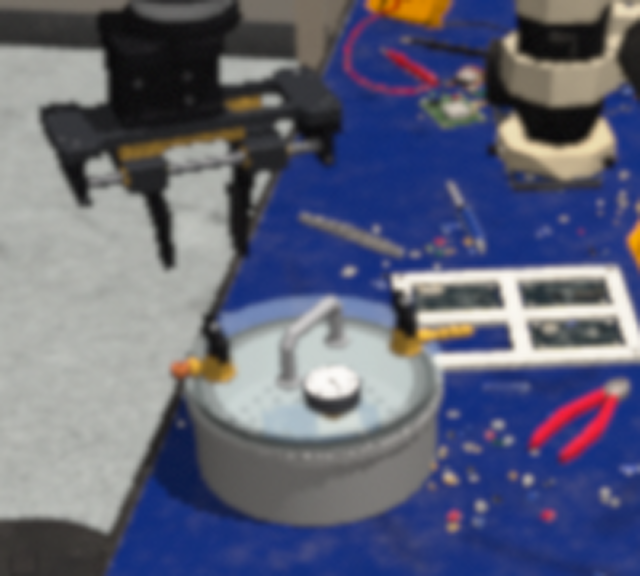

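The fingers straddle the vent handle: they are at (165,265) and (240,250), and the tap is at (215,345). Now descend and close.

{"fn": "play_rows", "kwargs": {"series": [[[0,0.3,3],[0,0,0],0],[[0,0.3,6],[0,0,0],0],[[0,0.3,8.3],[0,0,0],0],[[0,0.3,8.3],[0,0,0],0],[[0,0.3,8.3],[0,0,0],0],[[0,0.3,8.3],[0,0,0],-1],[[0,0.3,8.3],[0,0,0],-1],[[0,0.3,8.3],[0,0,0],-1],[[0,0.3,8.3],[0,0,0],-1],[[0,0.3,8.3],[0,0,0],-1],[[0,0.3,8.3],[0,0,0],-1]]}}

```text
time_s: 2.57
ee_pos: [0.4842, 0.1131, 0.1101]
ee_rot: [-179.9, -0.0, 74.0]
ft_force: [-4.4, 1.6, 6.2]
grip_width: 0.0134
finger_force: 30.0
```

{"fn": "play_rows", "kwargs": {"series": [[[0,0,0],[0,0,-0.1],-1],[[0,0,0],[0,0,-0.2],-1],[[0,0,0],[0,0,-0.3],-1],[[0,0,0],[0,0,-0.4],-1],[[0,0,0],[0,0,-0.5],-1],[[0,0,0],[0,0,-0.6],-1],[[0,0,0],[0,0,-0.7],-1],[[0,0,0],[0,0,-0.8],-1],[[0,0,0],[0,0,-0.9],-1],[[0,0,0],[0,0,-1.0],-1],[[0,0,0],[0,0,-1.1],-1],[[0,0,0],[0,0,-1.2],-1],[[0,0,0],[0,0,-1.3],-1],[[0,0,0],[0,0,-1.38],-1],[[0,0,0],[0,0,-1.45],-1],[[0,0,0],[0,0,-1.48],-1],[[0,0,0],[0,0,-1.48],-1],[[0,0,0],[0,0,-1.48],-1]]}}

```text
time_s: 4.07
ee_pos: [0.4861, 0.1135, 0.1102]
ee_rot: [179.9, 0.1, 158.8]
ft_force: [0.8, 4.2, 1.7]
grip_width: 0.0132
finger_force: 30.0
```

{"fn": "play_rows", "kwargs": {"series": [[[0,0,0],[0,0,-1.48],0],[[0,0,0],[0,0,0],0],[[0,0,0],[0,0,0],0],[[0,0,-4],[0,0,0],0],[[0,0,-8],[0,0,0],0],[[0,0,-11],[0,0,0],0],[[0,0,-11],[0,0,0],0]]}}

```text
time_s: 4.65
ee_pos: [0.4887, 0.1126, 0.226]
ee_rot: [179.6, 0.5, 158.8]
ft_force: [1.3, 0.9, 0.5]
grip_width: 0.0424
finger_force: 0.0
```

My first row there wrongly carried a turn of up to 7°, so I'll check the tap angle.

Run:
```python
from h import *
for cam in('top','scene'):
    s,P=snap(cam)
    if cam=='scene': cv2.imwrite('pics/s3.png',cv2.resize(s['image'][80:260,190:390,::-1],(640,576),interpolation=2))
    d=np.hypot(P[:,:,0]-.547,P[:,:,1]-.086)
    m=((P[:,:,2]>.114)&(P[:,:,2]<.14)&(d<.105)).astype(np.uint8)
    n,l=cv2.connectedComponents(m)
    for i in range(1,n):
        X=P[l==i]
        if len(X)<6: continue
        c,w,a=cv2.minAreaRect(X[:,:2].astype(np.float32));C=X.mean(0)
        u,q,v=np.linalg.svd(X[:,:2]-C[:2],full_matrices=False)
        print(len(X),C.round(4),np.round(c,4),np.round(w,3),'dir',np.degrees(np.arctan2(v[0,1],v[0,0])).round(1))
row([.548,.086,.226],202)
```

```text
132 [0.6143 0.0581 0.1269] [0.6147 0.059 ] [0.045 0.012] dir 68.0
192 [0.5493 0.0851 0.1276] [0.5505 0.0861] [0.074 0.011] dir -157.5
191 [0.5233 0.0209 0.116 ] [0.5239 0.0206] [0.04  0.038] dir 56.5
82 [0.6087 0.0539 0.1245] [0.6109 0.0574] [0.047 0.011] dir -111.4
119 [0.5426 0.0822 0.1252] [0.5455 0.0865] [0.073 0.014] dir -158.4
136 [0.4805 0.1105 0.1233] [0.4816 0.1124] [0.015 0.045] dir 158.0
96 [0.5188 0.0191 0.1152] [0.5202 0.019 ] [0.04  0.036] dir -98.9
shift cm [-6.75 -0.18 -0.54] turn [ 0.001  0.002 -0.753]
```

View pics/s3.png

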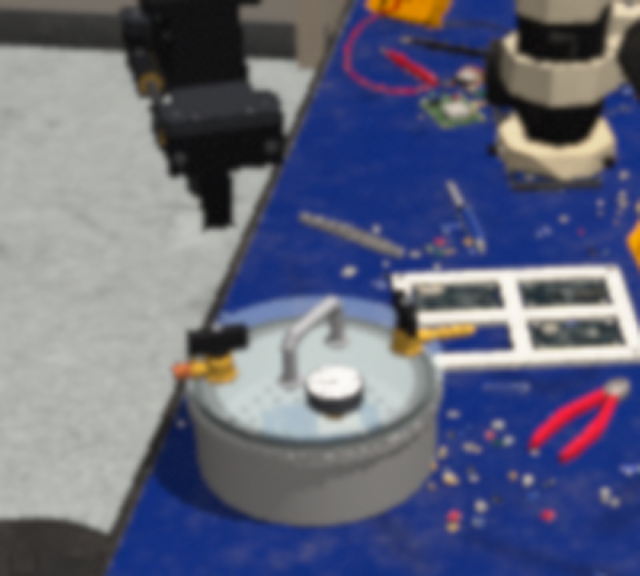

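The vent handle, now at (218,338), lies in line with the silencer at 158°, fully open. The lid is still seated. Now grasp the bar.

{"fn": "play_rows", "kwargs": {"series": [[[-6.7,-0.2,0],[0,0,-0.75],0],[[-6.7,-0.2,0],[0,0,-0.75],0],[[-6.7,-0.2,0],[0,0,-0.75],0],[[-6.7,-0.2,0],[0,0,-0.75],0],[[-6.7,-0.2,0],[0,0,-0.75],0],[[-6.7,-0.2,0],[0,0,-0.75],0],[[-6.7,-0.2,0],[0,0,-0.75],0],[[-6.7,-0.2,3],[0,0,-0.75],0],[[-6.7,-0.2,6],[0,0,-0.75],0],[[-6.7,-0.2,9],[0,0,-0.75],0],[[-6.7,-0.2,11.8],[0,0,-0.75],0],[[-6.7,-0.2,11.8],[0,0,-0.75],0],[[-6.7,-0.2,11.8],[0,0,-0.75],0],[[-6.7,-0.2,11.8],[0,0,-0.75],-1],[[-6.7,-0.2,11.8],[0,0,-0.75],-1],[[-6.7,-0.2,11.8],[0,0,-0.75],-1],[[-6.7,-0.2,11.8],[0,0,-0.75],-1],[[-6.7,-0.2,11.8],[0,0,-0.75],-1]], "grip_force": 55}}

```text
time_s: 6.25
ee_pos: [0.5474, 0.0865, 0.1026]
ee_rot: [180.0, 0.1, -158.2]
ft_force: [0.1, -0.4, 0.2]
grip_width: 0.0181
finger_force: 0.0
```

{"fn": "play_rows", "kwargs": {"series": [[[0,0,0],[0,0,0],-1],[[0,0,0],[0,0,0],-1],[[0,0,0],[0,0,0],-1],[[0,0,-0.5],[0,0,0],-1],[[0,0,-1],[0,0,0],-1],[[0,0,-2],[0,0,0],-1],[[0,0,-3.5],[0,0,0],-1],[[0,0,-5],[0,0,0],-1],[[0,0,-7],[0,0,0],-1],[[0,0,-9],[0,0,0],-1],[[0,0,-9],[0,0,0],-1],[[0,0,-9],[0,0,0],-1]]}}

```text
time_s: 7.25
ee_pos: [0.5474, 0.0865, 0.1923]
ee_rot: [180.0, 0.1, -158.2]
ft_force: [-0.1, 0.8, -6.8]
grip_width: 0.0087
finger_force: 55.2
```

```bash
python3 -c "
from h import *
st();row([.635,-.145,.19],180);row([.635,-.145,.05],180)"
```

```text
{'time_s': np.float64(7.25), 'joint_pos': array([-33.436,   7.689,  23.792, 100.298,  -3.273,  72.562, 102.929]), 'ee_pos': array([0.547, 0.087, 0.192]), 'ee_rot': array([ 1.79998e+02,  1.27000e-01, -1.58212e+02]), 'ft_force': array([-0.055,  0.827, -6.76 ]), 'grip_width': np.float64(0.009), 'finger_force': np.float64(55.154)}
shift cm [  0.46 -24.75   0.23] turn [0.    0.002 0.38 ]
shift cm [  0.49 -24.75  14.23] turn [0.    0.002 0.38 ]
```

{"fn": "play_rows", "kwargs": {"series": [[[0,-1,0],[0,0,0.02],-1],[[0,-3,0],[0,0,0.05],-1],[[0.1,-5,0],[0,0,0.08],-1],[[0.1,-7.5,0],[0,0,0.12],-1],[[0.2,-10,0],[0,0,0.16],-1],[[0.2,-12.5,0],[0,0,0.2],-1],[[0.3,-15,0],[0,0,0.24],-1],[[0.3,-17.5,0],[0,0,0.28],-1],[[0.4,-20,0],[0,0,0.32],-1],[[0.5,-22,0],[0,0,0.35],-1],[[0.5,-23.7,0],[0,0,0.37],-1],[[0.5,-24.7,0],[0,0,0.38],-1],[[0.5,-24.7,0],[0,0,0.38],-1],[[0.5,-24.7,0],[0,0,0.38],-1]]}}

```text
time_s: 8.42
ee_pos: [0.6335, -0.1452, 0.1909]
ee_rot: [180.0, -0.1, 180.0]
ft_force: [0.5, 1.4, -6.9]
grip_width: 0.0091
finger_force: 55.1
```

Run:
```python
from h import *
st()
P=np.load('Pt.npy');d=np.hypot(P[:,:,0]-.635,P[:,:,1]+.145)
for r in(.1,.11,.12,.13):print(r,np.nanmax(P[:,:,2][d<r]).round(3),np.sum(P[:,:,2][d<r]>.012))
t,Q=snap('scene');s,P=snap('top');im=np.hstack([t['image'][60:300,230:480],s['image'][100:340,150:400]])[:,:,::-1]
cv2.imwrite('pics/a.png',cv2.resize(im,(800,384),interpolation=2))
```

```text
{'time_s': np.float64(8.417), 'joint_pos': array([-15.608,  21.412,  33.934,  86.691, -12.151,  75.692, 109.475]), 'ee_pos': array([ 0.633, -0.145,  0.191]), 'ee_rot': array([ 1.79965e+02, -8.30000e-02,  1.79954e+02]), 'ft_force': array([ 0.456,  1.36 , -6.939]), 'grip_width': np.float64(0.009), 'finger_force': np.float64(55.147)}
0.1 0.016 1
0.11 0.016 1
0.12 0.016 1
0.13 0.016 2
```

View pics/a.png

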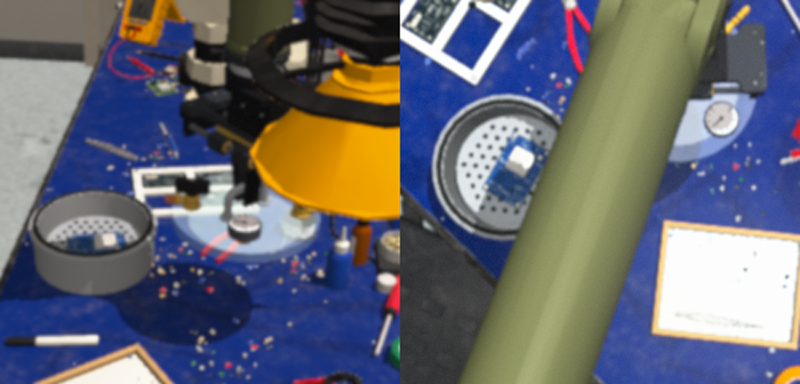

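The lid hangs level over clear bench, and the open pot shows the module. Now lower the lid.

{"fn": "play_rows", "kwargs": {"series": [[[0,0,1],[0,0,0],-1],[[0,0,2.5],[0,0,0],-1],[[0,0,4.5],[0,0,0],-1],[[0,0,6.5],[0,0,0],-1],[[0,0,8.5],[0,0,0],-1],[[0,0,10.5],[0,0,0],-1],[[0,0,12],[0,0,0],-1],[[0,0,13],[0,0,0],-1],[[0,0,13.8],[0,0,0],-1],[[0,0,14.4],[0,0,0],-1],[[0,0,14.8],[0,0,0],-1],[[0,0,15.1],[0,0,0],-1],[[0,0,15.4],[0,0,0],-1],[[0,0,15.6],[0,0,0],-1],[[0,0,15.7],[0,0,0],-1],[[0,0,15.7],[0,0,0],-1],[[0,0,15.7],[0,0,0],-1]]}}

```text
time_s: 9.93
ee_pos: [0.6341, -0.145, 0.0348]
ee_rot: [180.0, 0.0, -180.0]
ft_force: [0.9, -0.6, -6.3]
grip_width: 0.0089
finger_force: 55.1
```

{"fn": "play_rows", "kwargs": {"series": [[[0,0,0.1],[0,0,0],-1],[[0,0,0.2],[0,0,0],-1],[[0,0,0.2],[0,0,0],-1],[[0,0,0.3],[0,0,0],-1],[[0,0,0.3],[0,0,0],-1]]}}

```text
time_s: 10.35
ee_pos: [0.6343, -0.1449, 0.0334]
ee_rot: [180.0, 0.1, -180.0]
ft_force: [-3.8, 0.2, 5.5]
grip_width: 0.0089
finger_force: 54.2
```

Contact. Release and lift.

{"fn": "play_rows", "kwargs": {"series": [[[0,0,0],[0,0,0],-0.6],[[0,0,0],[0,0,0],-0.3],[[0,0,0],[0,0,0],0],[[0,0,0],[0,0,0],0],[[0,0,0],[0,0,0],0],[[0,0,0],[0,0,0],0],[[0,0,-2],[0,0,0],0],[[0,0,-5],[0,0,0],0],[[0,0,-9],[0,0,0],0],[[0,0,-13],[0,0,0],0],[[0,0,-17],[0,0,0],0],[[0,0,-20],[0,0,0],0],[[0,0,-20],[0,0,0],0]]}}

```text
time_s: 11.43
ee_pos: [0.6374, -0.1464, 0.2397]
ee_rot: [-179.9, 0.7, -180.0]
ft_force: [0.9, -0.8, 1.3]
grip_width: 0.0433
finger_force: 0.0
```

Run:
```python
from h import *
st();row([.48,.0,.24],180)
```

```text
{'time_s': np.float64(11.433), 'joint_pos': array([-15.927,  19.829,  34.598,  82.98 , -11.401,  79.95 , 108.927]), 'ee_pos': array([ 0.637, -0.146,  0.24 ]), 'ee_rot': array([-179.902,    0.725, -179.998]), 'ft_force': array([ 0.856, -0.827,  1.312]), 'grip_width': np.float64(0.043), 'finger_force': np.float64(0.0)}
shift cm [15.73 14.64 -0.25] turn [-0.002  0.013  0.   ]
```

{"fn": "play_rows", "kwargs": {"series": [[[4,-1,0],[0,0,0],0],[[8,-2,0],[0,0,0],0],[[12,-3,0],[0,0,0],0],[[16,-4,0],[0,0,0],0],[[18,-5,0],[0,0,0],0],[[18,-5,0],[0,0,0],0]]}}

```text
time_s: 11.93
ee_pos: [0.4495, -0.198, 0.2316]
ee_rot: [179.9, 0.0, 179.7]
ft_force: [-0.3, 0.2, 0.7]
grip_width: 0.0435
finger_force: 0.0
```

Run:
```python
from h import *
s,P=snap('top');im=s['image']
d=np.hypot(P[:,:,0]-.547,P[:,:,1]-.086)
hsv=cv2.cvtColor(im,cv2.COLOR_RGB2HSV)
for r in(.03,.04,.05):
  print(r,np.nanpercentile(P[:,:,2][d<r],[10,50,90]).round(3))
m=(d<.07)&(P[:,:,2]>.038)&(P[:,:,2]<.055)
B=(d<.074)&(hsv[:,:,1]>110)
for n,mm in(('high',m),('sat',B)):
  X=P[mm];X=X[np.isfinite(X[:,0])];print(n,len(X),X.mean(0).round(4),cv2.minAreaRect(X[:,:2].astype(np.float32)))
L=np.hypot(P[:,:,0]-.634,P[:,:,1]+.145)<.09
print('lid',np.nanpercentile(P[:,:,2][L],[5,50,95]).round(3))
cv2.imwrite('pics/b.png',cv2.resize(im[140:270,155:365,::-1],(800,495),interpolation=2))
```

```text
0.03 [0.033 0.037 0.044]
0.04 [0.032 0.036 0.043]
0.05 [0.032 0.036 0.042]
high 468 [0.5519 0.0793 0.0412] ((0.5501046180725098, 0.08426705002784729), (0.12735071778297424, 0.13325026631355286), 1.7193759679794312)
sat 606 [0.5429 0.0813 0.0359] ((0.5477028489112854, 0.07839098572731018), (0.05637773498892784, 0.08662227541208267), 61.747901916503906)
lid [0.014 0.019 0.058]
```

View pics/b.png

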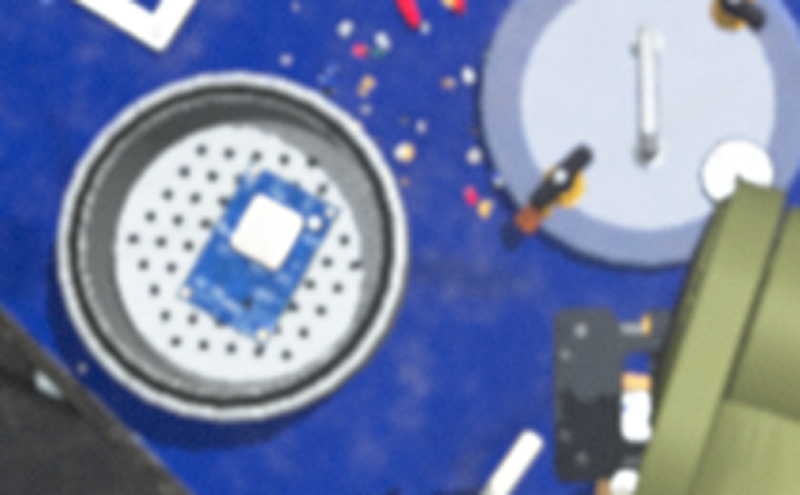

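The lid sits flat on the bench. The module's can is at crop (267,232) and the board is turned about -31°. Now work out the grasp.

Run:
```python
from h import *
s=arm.snapshot('top');K=s['camera_matrix'];T=s['world_from_camera']
def ray(u,v,z):
    d=T[:3,:3]@np.linalg.inv(K)@[u,v,1];return (T[:3,3]+d*(z-T[2,3])/d[2]).round(4)
f=lambda a,b,z:ray(155+a*.2625,140+b*.2626,z)
c=f(267,232,.044);print('can',c)
cs=np.array([f(*q,.037) for q in[(257,170),(338,210),(262,340),(183,293)]]);ctr=cs.mean(0);print(ctr,cs)
a=np.radians(-31);print('can via board',ctr[:2]+.0125*np.array([np.cos(a),np.sin(a)]))
# can from image: bright
t,Q=snap('scene');hs=cv2.cvtColor(t['image'],cv2.COLOR_RGB2HSV)
d=np.hypot(Q[:,:,0]-c[0],Q[:,:,1]-c[1]);m=(d<.03)&(hs[:,:,1]<60)&(hs[:,:,2]>150)&(Q[:,:,2]>.039)
print('scene can',m.sum(),Q[m].mean(0))
for q in[(316,239),(404,247),(398,317),(309,310)]:print('tray',ray(*q,.012))
row([c[0],c[1],.19],149)
```

```text
can [0.5586 0.0711 0.044 ]
[0.5474   0.076475 0.037   ] [[0.5952 0.0779 0.037 ]
 [0.5713 0.0317 0.037 ]
 [0.4977 0.0757 0.037 ]
 [0.5254 0.1206 0.037 ]]
can via board [0.55811459 0.07003702]
scene can 115 [0.55678682 0.07048309 0.04298057]
tray [ 0.4742 -0.1233  0.012 ]
tray [ 0.453 -0.317  0.012]
tray [ 0.3    -0.2999  0.012 ]
tray [ 0.3187 -0.1053  0.012 ]
shift cm [-10.41  26.55   4.21] turn [0.001 0.001 0.542]
```

{"fn": "play_rows", "kwargs": {"series": [[[-1.5,4,0],[0,0,0.1],0.1],[[-3,8,0],[0,0,0.2],0.1],[[-4.5,12,0],[0,0,0.3],0.1],[[-6,16,0],[0,0,0.4],0.1],[[-7.7,20,0],[0,0,0.5],0.1],[[-9.3,24,0],[0,0,0.54],0.1],[[-10.3,26.5,0],[0,0,0.54],0.1],[[-10.3,26.5,0],[0,0,0.54],0.1],[[-10.3,26.5,4],[0,0,0.54],0.1],[[-10.3,26.5,8],[0,0,0.54],0.1],[[-10.3,26.5,12],[0,0,0.54],0.1],[[-10.3,26.5,14.5],[0,0,0.54],0.1],[[-10.3,26.5,14.5],[0,0,0.54],0.1],[[-10.3,26.5,14.5],[0,0,0.54],0.1]]}}

```text
time_s: 13.25
ee_pos: [0.5562, 0.0706, 0.0851]
ee_rot: [-179.8, -0.1, 149.1]
ft_force: [0.4, -0.3, 0.6]
grip_width: 0.0481
finger_force: 0.0
```

Run:
```python
from h import *
st();row([.557,.0705,.0395],149)
```

```text
{'time_s': np.float64(13.25), 'joint_pos': array([-29.972,  14.506,  22.793, 105.853,  -6.305,  61.084,  54.385]), 'ee_pos': array([0.556, 0.071, 0.085]), 'ee_rot': array([-1.79832e+02, -1.27000e-01,  1.49141e+02]), 'ft_force': array([ 0.396, -0.308,  0.61 ]), 'grip_width': np.float64(0.048), 'finger_force': np.float64(0.0)}
shift cm [-0.08  0.04  4.56] turn [-0.003 -0.002  0.002]
```

{"fn": "play_rows", "kwargs": {"series": [[[0,0,2],[0,0,0],0.1],[[0,0,3.5],[0,0,0],0.1],[[0,0,4.2],[0,0,0],0.1],[[0,0,4.5],[0,0,0],0.1],[[0,0,4.5],[0,0,0],0.1],[[0,0,4.5],[0,0,0],-1],[[0,0,4.5],[0,0,0],-1],[[0,0,4.5],[0,0,0],-1],[[0,0,4.5],[0,0,0],-1],[[0,0,4.5],[0,0,0],-1],[[0,0,4.5],[0,0,0],-1]], "grip_force": 20}}

```text
time_s: 14.17
ee_pos: [0.5575, 0.0703, 0.0423]
ee_rot: [179.9, 0.0, 149.1]
ft_force: [-0.3, 0.2, 3.8]
grip_width: 0.0285
finger_force: 20.0
```

{"fn": "play_rows", "kwargs": {"series": [[[0,0,-0.5],[0,0,0],-1],[[0,0,-1.5],[0,0,0],-1],[[0,0,-3],[0,0,0],-1],[[0,0,-5],[0,0,0],-1],[[0,0,-7.5],[0,0,0],-1],[[0,0,-10],[0,0,0],-1],[[0,0,-12],[0,0,0],-1],[[0,0,-12],[0,0,0],-1]]}}

```text
time_s: 14.83
ee_pos: [0.5597, 0.0703, 0.167]
ee_rot: [179.6, 0.3, 149.1]
ft_force: [0.7, -0.5, -0.2]
grip_width: 0.0288
finger_force: 20.0
```

Run:
```python
from h import *
st()
a=np.radians(-6);t=np.array([.386,-.212])
# tray centre; module centre at local (.022,0); module x along -tray y => can at local (.022,-.0125)
g=t+[np.cos(a)*.022-np.sin(a)*-.0125,np.sin(a)*.022+np.cos(a)*-.0125];print(g)
row([*g,.16],84)
s,P=snap('scene');cv2.imwrite('pics/c.png',cv2.resize(s['image'][80:280,200:400,::-1],(600,600),interpolation=2))
```

```text
{'time_s': np.float64(14.833), 'joint_pos': array([-30.844,   9.755,  23.422, 101.092,  -4.196,  69.516,  52.767]), 'ee_pos': array([0.56 , 0.07 , 0.167]), 'ee_rot': array([179.648,   0.329, 149.053]), 'ft_force': array([ 0.715, -0.474, -0.227]), 'grip_width': np.float64(0.029), 'finger_force': np.float64(19.999)}
[ 0.40657288 -0.22673115]
shift cm [ -2.14 -33.35   0.51] turn [0.009 0.002 1.135]
```

View pics/c.png

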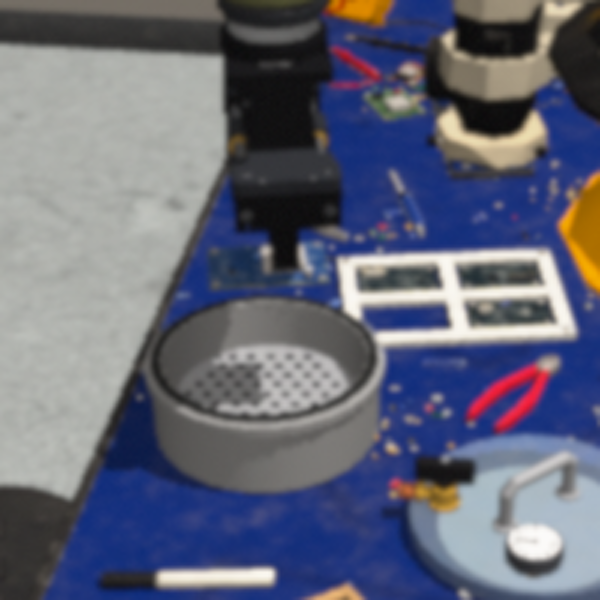

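The module is level in the gripper, held by its can at (285,255), and the pot is empty. Now carry it to the tray.

{"fn": "play_rows", "kwargs": {"series": [[[-0.1,-2,0],[0,0,0.08],-1],[[-0.3,-4.5,0],[0,0,0.16],-1],[[-0.5,-7,0],[0,0,0.24],-1],[[-0.6,-9.5,0],[0,0,0.33],-1],[[-0.8,-12,0],[0,0,0.41],-1],[[-1,-14.5,0],[0,0,0.5],-1],[[-1.1,-17,0],[0,0,0.58],-1],[[-1.3,-19.5,0.5],[0,0,0.67],-1],[[-1.4,-22,1],[0,0,0.75],-1],[[-1.6,-24.5,1.5],[0,0,0.84],-1],[[-1.8,-27,2],[0,0,0.92],-1],[[-1.9,-29.5,3],[0,0,1.0],-1],[[-2.1,-31.5,4],[0,0,1.08],-1],[[-2.1,-33,5],[0,0,1.135],-1],[[-2.1,-33.3,5],[0,0,1.135],-1],[[-2.1,-33.3,5],[0,0,1.135],-1]]}}

```text
time_s: 16.22
ee_pos: [0.4026, -0.2264, 0.1107]
ee_rot: [-179.9, -0.0, 84.0]
ft_force: [0.5, -0.1, -1.2]
grip_width: 0.0286
finger_force: 20.0
```

Run:
```python
from h import *
st();row([.4066,-.2267,.0105],84)
```

```text
{'time_s': np.float64(16.217), 'joint_pos': array([-14.659,  -0.458,  41.037, 117.963,   0.355,  62.508,  20.228]), 'ee_pos': array([ 0.403, -0.226,  0.111]), 'ee_rot': array([-1.79877e+02, -3.00000e-02,  8.40160e+01]), 'ft_force': array([ 0.477, -0.131, -1.159]), 'grip_width': np.float64(0.029), 'finger_force': np.float64(19.999)}
shift cm [1.000e-02 4.300e-01 1.002e+01] turn [-0.002 -0.001  0.   ]
```

{"fn": "play_rows", "kwargs": {"series": [[[0,0.4,2],[0,0,0],-1],[[0,0.4,4],[0,0,0],-1],[[0,0.4,6],[0,0,0],-1],[[0,0.4,7.5],[0,0,0],-1],[[0,0.4,8.5],[0,0,0],-1],[[0,0.4,9.1],[0,0,0],-1],[[0,0.4,9.5],[0,0,0],-1],[[0,0.4,9.8],[0,0,0],-1],[[0,0.4,9.9],[0,0,0],-1],[[0,0.4,9.9],[0,0,0],-1],[[0,0.4,9.9],[0,0,0],-1]]}}

```text
time_s: 17.13
ee_pos: [0.4082, -0.2269, 0.0131]
ee_rot: [179.9, -0.0, 84.0]
ft_force: [0.2, -0.9, 0.0]
grip_width: 0.0285
finger_force: 20.0
```

{"fn": "play_rows", "kwargs": {"series": [[[0,0,0.1],[0,0,0],-1],[[0,0,0.2],[0,0,0],-1],[[0,0,0.3],[0,0,0],-1],[[0,0,0.3],[0,0,0],-1],[[0,0,0.3],[0,0,0],-1]]}}

```text
time_s: 17.55
ee_pos: [0.408, -0.2269, 0.0102]
ee_rot: [180.0, -0.0, 84.0]
ft_force: [-2.9, 1.4, 7.0]
grip_width: 0.0285
finger_force: 20.0
```

Contact. Release and retreat towards the right-hand side of the bench, so the tray can be seen.

{"fn": "play_rows", "kwargs": {"series": [[[0,0,0],[0,0,0],-0.2],[[0,0,0],[0,0,0],0],[[0,0,0],[0,0,0],0.1],[[0,0,0],[0,0,0],0.1],[[0,0,0],[0,0,0],0.1],[[0,0,-1],[0,0,0],0.1],[[0,0,-3],[0,0,0],0.1],[[0,0,-6],[0,0,0],0.1],[[0,0,-10],[0,0,0],0.1],[[0,0,-14],[0,0,0],0.1],[[4,0,-17],[0,0,0],0.1],[[8,2,-18],[0,0,0],0.1],[[12,4,-18],[0,0,0],0.1],[[16,6,-18],[0,0,0],0.1],[[20,8,-18],[0,0,0],0.1],[[24,8,-18],[0,0,0],0.1],[[28,8,-18],[0,0,0],0.1],[[28,8,-18],[0,0,0],0.1]]}}

```text
time_s: 19.05
ee_pos: [0.5167, 0.0507, 0.19]
ee_rot: [180.0, -0.1, 84.5]
ft_force: [0.7, 0.0, 0.4]
grip_width: 0.0477
finger_force: 0.0
```

Run:
```python
from h import *
st();s,P=snap('top');cv2.imwrite('pics/d.png',cv2.resize(s['image'][130:350,160:480,::-1],(800,550),interpolation=2))
q=np.hypot(P[:,:,0]-.407,P[:,:,1]+.215)<.025;print(np.nanpercentile(P[:,:,2][q],[5,50,95]).round(3))
```

```text
{'time_s': np.float64(19.05), 'joint_pos': array([-31.772,   3.235,  24.305, 105.001,  -1.528,  72.015, -12.564]), 'ee_pos': array([0.517, 0.051, 0.19 ]), 'ee_rot': array([ 1.79987e+02, -1.29000e-01,  8.44660e+01]), 'ft_force': array([0.729, 0.006, 0.392]), 'grip_width': np.float64(0.048), 'finger_force': np.float64(0.0)}
[-0.001  0.006  0.014]
```

View pics/d.png

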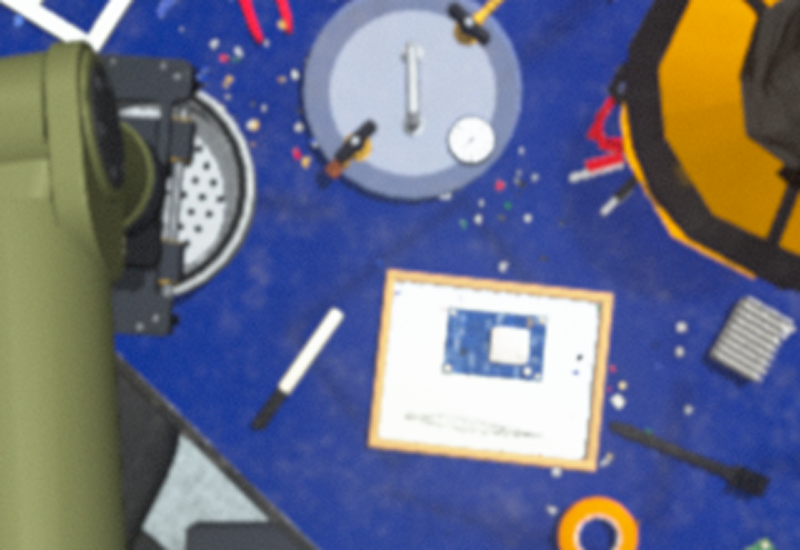

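The module lies flat in the tray, centred at (495,343) and clear of the tweezers. The lid is flat on the bench, the vent is open and the pump shut. The marker and brush are undisturbed and the gripper is free, so I'll hand in.

```bash
python3 -c "
from workcell import arm
print(arm.close_job())"
```

```text
the job is handed in; nothing more can be done
None
```

The job is handed in, though no verdict came back: the vent tap is fully open and the pump cock shut, the lid is flat on the bare bench, and the module lies flat, can-up, in the tray with the tweezers, brush and marker undisturbed in the last picture.

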